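# Pin the vial carriage at its station

## Task

Slide the vial carriage along its rails by its upright black grip until the hole in its tongue lines up with the hole in the bracket that bridges the rails. Then take the pin with the plain straight round knob from the pin rack and put it down through both holes until its flange sits flat on the bracket, and let go.

Things in the scene. Friction and masses are not known exactly. Their poses are not given: they have to be found in the camera images.
- bracket_hole (a point): Centre of the round hole (28 mm across, right through), on the top face of the fixed aluminium bracket (106 x 60 mm plate, 8 mm thick, top 54 mm above the table) that bridges one end of the white tray station (130 x 370 mm base). Its y axis runs along the rails, from the carriage's black grip towards the bracket; z is up.
- tongue_hole (a point): Centre of the round hole (28 mm across, right through), on the top face of the carriage's flat aluminium tongue (56 mm wide, 8 mm thick, top 42 mm above the table). Starts 50 to 110 mm short of the bracket's hole, in view beside the bracket; the tongue passes 4 mm under the bracket. Below it is free space down to 12 mm above the table. y is along the rails.
- carriage_grip (a point): Centre of the upright black grip at the carriage's rear: 50 mm across the rails, 14 mm thick along them (y axis), 62 to 98 mm above the table. The carriage (block of vials, tops 59 mm high, block's edge 38 mm from this point) slides along y only, against 1.5 N friction, stays put, and can run 25 mm too far. The tongue's hole is always 188 mm ahead.
- pin_grip (a point): Point to grip on the right pin, 32 mm above its flange's underside. Steel; straight knob 24 mm across, 45 tall; flange 48 across, 6 thick; shank 14 across, 38 long, last 12 tapering to 6; z up; 0.16 kg. Stands in any one of 3 holes, 70 mm apart, of a white rack 210 x 60 mm, 50 high. The others (T-bar handle, mushroom cap) are too short.

How it is judged:
On the way:
1. the tongue's hole is lined up with the bracket's hole, within 12 mm (horizontal distance between tongue_hole and bracket_hole below 0.012 m), for 0.2 s.
At the end, for the whole second after the job is handed in: The carriage's hole is under the bracket's hole within 14 mm, and the straight-knobbed pin stands in both: its axis within 12 mm of the bracket hole's centre, its flange down on the bracket within 5 mm, upright within 10 degrees (horizontal distance between tongue_hole and bracket_hole below 0.014 m and horizontal distance between pin_grip and bracket_hole below 0.012 m and z of pin_grip in the frame of bracket_hole between 0.027 and 0.037 m and angle between pin_grip's own z axis and vertical below 0.17 rad); the robot touches nothing.
It also fails if it takes over 56 s, if anything falls off the work surface, if the arm or the gripper's body presses on something with over 40 N, if the wrist force passes 120 N, or if a joint passes its speed limit or range.

## Robot

A 6-joint arm with a two-finger parallel gripper is mounted at the origin on the work surface. World frame = base frame: x ahead of the robot, y to its left, z up, the work surface at z = 0. Lengths are in m, angles in rad, forces in N, time in s.
With the tool pointing down it reaches from about 0.3 to 0.825 m from the base axis. Payload 5.4 kg.
Tool frame: the origin (TCP) lies midway between the tips of the shut fingers; the grasp point (between the pads) lies behind it (robot.pinch_z is the z of the grasp point in the tool frame, in m); z points along the fingers, y is the line along which they close (so a half turn about z gives the same grasp; the last joint's range is limited). The gripper opens to 92 mm and grips with 3 to 60 N. Pads are 20 mm wide; open, the fingers measure 128 mm over their backs; the gripper's body (75 mm by 189 mm) begins 69 mm behind the grasp point.
Start: joints at [-1.503, 0.158, 1.597, -0, 1.386, -0.21], TCP at [0.158, -0.553, 0.215] pointing down, gripper open.
Joint ranges: [-2.91, 2.91], [-0.94, 2.29], [0.18, 2.7], [-1.29, 4.43], [0.17, 2.64], [-3, 3]. Speed limits (rad/s): [2.57, 2.57, 3.14, 3.14, 3.14, 3.14].

## Interface

Orientations are given as a rotation vector (axis times angle).
In Python, from cell import robot, viewer, models gives the robot as it stands.
- The arm moves only by the tool drive_tool, never from a script. Its arguments are lists of equal length, an entry for each row: "turn": the turn, a rotation vector about the tool's x, y, z in degrees, a list of three; "xyz": the shift along the tool's x, y, z in mm, a list of three; "grip": the closure, from 0 (fully open) to 1 (shut). A call has exactly 8 rows; each row is the pose to reach, as a shift and turn from the pose commanded when the call began, along the tool's axes at that moment; what a row does not reach only later rows make up. A row lasts 1/8 s, in which the tool goes at most 62.5 mm and 10.7 degrees, less where a joint would pass 70% of its speed; a pose out of reach is approached as far as the arm can. A call with a gripper value outside its range is refused whole. The fingers move at their own pace and stop on an object; "squeeze" is the grip in N (left out, the last holds). Time passes only in rows, so rows that repeat a pose let the fingers close, or fill a call up. It gives the time, the measured TCP pose, the force, the opening and the grip force at its end, in the units of the state.
- robot.get_state(): the state, without advancing time (a new reading comes with each control period).
- viewer.snapshot(name): name is "scene" or "top" or "wrist"; returns (picture, depth): 420x560x3 uint8, red, green, blue; 420x560 float32, m along the optical axis (not along the pixel's ray), 0 where there is no reading.
- viewer.camera_info(name): a dict with "fx", "fy", "cx", "cy" (pixels), "T" (4x4, takes a point from camera to world coordinates); the wrist camera has in their place "hand_eye" (4x4, takes a point from camera to tool coordinates, whose origin is the TCP and whose axes are the flange's). Camera axes: x right, y down, z forward; pixel columns grow to the right and rows downward; lengths in m; the calibration is good to about 2 mm. A picture is of the moment at which its call begins: read the wrist's pose just before it. camera_info takes no time and is no camera call.
- robot.job_done(): hands the job in; it is judged then, once.
Trained networks look in the newest picture that a camera, given by its name, has taken for a name from the list of things; names that differ only in an ending like _2 or _b are one class to them, and where a whole thing is asked for, a point or a joint stands for the part that bears it (a point fixed in the world has none). Each returns a list of dicts, best first, with "score" (0 to 1); they miss things now and then, are a little off and sometimes report something else, mostly with a low value. They report only what shows in the picture. A call takes as long as a camera call.
- models.boxes_of(thing, camera): "point" ([x, y, z] in m, in world coordinates, good to about 4 mm: the middle of the surface that is visible of it).
- models.regions_of(thing, camera): "pixels" (420x560 bool, what is visible of it).
- models.place_of(thing, camera): "point" ([x, y, z] in m, in world coordinates, good to about 4 mm: a listed point, or the origin of a listed thing).
The state is a dict: "t": time; "q": joint angles; "qd": joint speeds; "effort": joint torques, N m; "eef_pos": TCP position; "orientation": TCP orientation; "ft_force": force on the tool from outside, world axes, zero at the start; "wrist_torque": the same for the moment, N m; "width": finger opening in m; "grip_force": force on a finger pad.
Only numpy, scipy, OpenCV 4.12 (cv2) and the standard library are available. Lean on these libraries where they do the work, as an engineer would, in place of code of your own. Each camera call takes 0.05 s, during which the arm holds its last target. There are 200 camera calls.

## Working session

There is one attempt and no reset: what is moved stays moved. The work goes in short steps, Python scripts to look and compute and a tool call to move; the robot and the scene stay as the last step left them, time stands still between calls to the robot, and variables do not carry over. Pictures are saved under pics/ and viewed, at most 10 in all, crops included, and the job is handed in when it is done.

Besides the shell and the picture viewer there is one more tool, called after ">>>" by a JSON object that holds its "name" and its "arguments". drive_tool: Moves the arm, as the interface text tells. Its arguments: {"type":"object","properties":{"turn":{"type":"array","items":{"type":"array","items":{"type":"number"}}},"xyz":{"type":"array","items":{"type":"array","items":{"type":"number"}}},"grip":{"type":"array","items":{"type":"number"}},"squeeze":{"type":"number"}},"required":["turn","xyz","grip"]}

```bash
mkdir -p pics; python3 - <<'E'
from cell import robot, viewer, models
import cv2,numpy as np
s=robot.get_state();print({k:np.round(v,3).tolist() for k,v in s.items()}, robot.pinch_z)
ims=[]
for c in("scene","top"):
    p,d=viewer.snapshot(c);ims.append(p)
    for n in("bracket_hole","tongue_hole","carriage_grip","pin_grip"):
        print(c,n,[(np.round(r["point"],3).tolist(),round(r["score"],2)) for r in models.place_of(n,c)][:3])
for c,p in zip(("scene","top"),ims): cv2.imwrite(f"pics/{c}0.png",p[:,:,::-1])
print(viewer.camera_info("wrist"))
E
```

```text
{'t': 0.0, 'q': [-1.503, 0.159, 1.598, 0.0, 1.386, -0.21], 'qd': [0.001, 0.0, -0.0, -0.001, -0.002, -0.0], 'effort': [0.002, -38.558, -32.211, 0.07, 0.038, -0.0], 'eef_pos': [0.158, -0.552, 0.214], 'orientation': [-3.11, -0.435, -0.0], 'ft_force': [-0.468, -0.158, -0.375], 'wrist_torque': [-0.069, 0.006, -0.021], 'grip_force': 0.0, 'width': 0.092} -0.0187
scene bracket_hole [([0.544, 0.073, 0.055], 0.84), ([0.595, -0.165, 0.08], 0.49)]
scene tongue_hole [([0.554, 0.019, 0.039], 0.89)]
scene carriage_grip [([0.592, -0.164, 0.081], 0.58)]
scene pin_grip [([0.453, 0.292, 0.084], 0.66)]
top bracket_hole [([0.552, 0.068, 0.054], 0.94), ([0.564, 0.021, 0.042], 0.3)]
top tongue_hole [([0.56, 0.021, 0.045], 0.93)]
top carriage_grip [([0.594, -0.165, 0.082], 0.93)]
top pin_grip [([0.452, 0.292, 0.084], 0.72)]
{'fx': 340.7702460912546, 'fy': 340.7702460912546, 'cx': 279.3933288939047, 'cy': 209.36858699064456, 'hand_eye': array([[-7.15106101e-05, -9.68814906e-01, -2.47785536e-01,
         6.86366385e-02],
       [ 9.99999961e-01, -1.36054517e-04,  2.43359795e-04,
        -1.23163185e-04],
       [-2.69482938e-04, -2.47785509e-01,  9.68814879e-01,
        -1.69264311e-01],
       [ 0.00000000e+00,  0.00000000e+00,  0.00000000e+00,
         1.00000000e+00]])}
```

View pics/scene0.png

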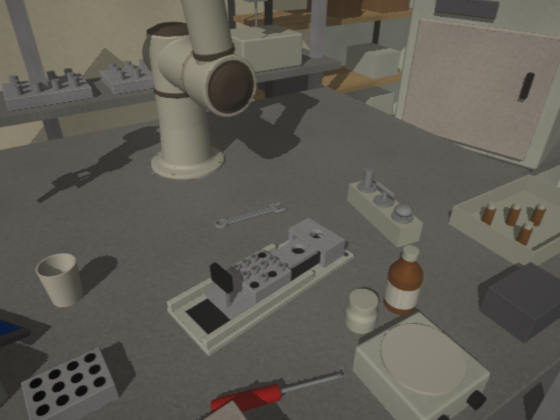

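View pics/top0.png

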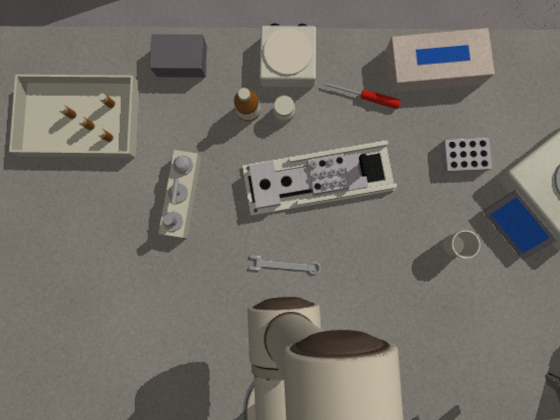

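The scene view shows the station with the grip at (221,277), the bracket hole at (316,234), and the pin rack. The straight knob is at the rack end nearest the robot, (368,180). The top view shows the bracket hole at (265,184), the tongue hole at (287,181) and the straight-knob pin at (172,220). Both agree with the network points: grip to tongue is 189 mm.

```bash
cat > h.py <<'E'
from cell import robot, viewer, models
import numpy as np, cv2
from scipy.spatial.transform import Rotation as Ro
def plan(pos, yaw_deg):
    """shift (mm, tool axes) and turn (deg) to TCP pos, pointing down, tool y along world yaw (mod 180, nearest)"""
    s=robot.get_state(); R=Ro.from_rotvec(s["orientation"]); a=np.radians(yaw_deg)
    best=None
    for b in (a,a+np.pi):
        y=np.array([np.cos(b),np.sin(b),0]); z=np.array([0,0,-1.])
        d=R.inv()*Ro.from_matrix(np.c_[np.cross(y,z),y,z]); v=np.degrees(d.as_rotvec())
        if best is None or np.linalg.norm(v)<np.linalg.norm(best): best=v
    print("xyz",np.round(R.inv().apply(np.array(pos)-s["eef_pos"])*1000,1),"turn",np.round(best,1),"q",np.round(s["q"],2),"t",s["t"])
def wrist():
    s=robot.get_state(); p,d=viewer.snapshot("wrist"); c=viewer.camera_info("wrist")
    T=np.eye(4);T[:3,:3]=Ro.from_rotvec(s["orientation"]).as_matrix();T[:3,3]=s["eef_pos"]
    return p,d,c,T@c["hand_eye"]
def xyz(u,v,z,c,T):
    """pixel -> world point on the plane of height z"""
    r=T[:3,:3]@[(u-c["cx"])/c["fx"],(v-c["cy"])/c["fy"],1.]
    return T[:3,3]+r*(z-T[2,3])/r[2]
E
python3 -c "
from h import *
plan([.59,-.165,.22],100.4)"
```

```text
xyz [ 522.2 -254.5   -5.4] turn [-0.   0.   5.5] q [-1.5   0.16  1.6  -0.    1.39 -0.21] t 0.5
```

>>> {"name": "drive_tool", "arguments": {"turn": [[0, 0, 0], [0, 0, 1], [0, 0, 2], [0, 0, 3], [0, 0, 4], [0, 0, 5], [0, 0, 5.5], [0, 0, 5.5]], "xyz": [[30, -15, 0], [85, -42, -5], [140, -68, -5], [195, -95, -5], [250, -122, -5], [305, -149, -5], [360, -176, -5], [415, -203, -5]], "grip": [0, 0, 0, 0, 0, 0, 0, 0]}}

```text
t: 1.5
eef_pos: [0.5025, -0.2424, 0.2199]
orientation: [3.128, 0.285, 0.001]
ft_force: [0.1, -1.4, 0.8]
width: 0.0916
grip_force: 0.0
```

```bash
python3 -c "
from h import *
p,d,c,T=wrist()
cv2.imwrite('pics/w1.png',p[:,:,::-1])
for n in('bracket_hole','tongue_hole','carriage_grip'): print(n,[(np.round(r['point'],3).tolist(),round(r['score'],2)) for r in models.place_of(n,'wrist')][:2])
print(robot.get_state()['eef_pos'])
plan([.59,-.165,.20],100.4)"
```

```text
bracket_hole []
tongue_hole [([0.56, 0.02, 0.044], 0.86)]
carriage_grip [([0.591, -0.164, 0.084], 0.88)]
[ 0.50140791 -0.24324537  0.21948694]
xyz [101.4 -60.7  19.4] turn [0.  0.  0.2] q [-0.67  0.11  1.64 -0.    1.39  0.72] t 1.7
```

>>> {"name": "drive_tool", "arguments": {"turn": [[0, 0, 0], [0, 0, 0], [0, 0, 0], [0, 0, 0], [0, 0, 0], [0, 0, 0], [0, 0, 0], [0, 0, 0]], "xyz": [[51, -30, 20], [101, -61, 40], [101, -61, 70], [101, -61, 105], [101, -61, 135], [101, -61, 150], [101, -61, 150], [101, -61, 150]], "grip": [0.3, 0.3, 0.3, 0.3, 0.3, 0.3, 1, 1], "squeeze": 25}}

```text
t: 2.7
eef_pos: [0.5902, -0.1667, 0.0712]
orientation: [3.127, 0.284, 0.003]
ft_force: [0.1, 0.3, 0.2]
width: 0.0466
grip_force: 0.0
```

```bash
python3 -c "
from h import *
s=robot.get_state();print(s['eef_pos'],s['width'],s['grip_force'],s['ft_force'])
for i in range(2):
  viewer.snapshot('top');viewer.snapshot('scene')
  for k in('top','scene'):
    for n in('bracket_hole','tongue_hole'): print(k,n,[(np.round(r['point'],4).tolist(),round(r['score'],2)) for r in models.place_of(n,k)][:2])
"
```

```text
[ 0.5902483  -0.16665097  0.07124472] 0.04661477138895273 0.0 [0.14062166 0.3428109  0.15725411]
top bracket_hole [([0.5493, 0.0673, 0.053], 0.7)]
top tongue_hole [([0.5582, 0.0214, 0.0424], 0.78)]
scene bracket_hole [([0.5465, 0.0723, 0.0573], 0.89)]
scene tongue_hole [([0.5582, 0.0182, 0.0397], 0.82)]
top bracket_hole [([0.5502, 0.0661, 0.0536], 0.81), ([0.5648, 0.021, 0.0438], 0.34)]
top tongue_hole [([0.5613, 0.0219, 0.0445], 0.95)]
scene bracket_hole [([0.5492, 0.0735, 0.0562], 0.58)]
scene tongue_hole [([0.5544, 0.0185, 0.0377], 0.87)]
```

>>> {"name": "drive_tool", "arguments": {"turn": [[0, 0, 0], [0, 0, 0], [0, 0, 0], [0, 0, 0], [0, 0, 0], [0, 0, 0], [0, 0, 0], [0, 0, 0]], "xyz": [[0, 0, 0], [0, 0, 0], [0, 0, 0], [0, -12, 0], [0, -25, 0], [0, -37, 0], [0, -48, 0], [0, -48, 0]], "grip": [1, 1, 1, 1, 1, 1, 1, 1]}}

```text
t: 4.3
eef_pos: [0.5802, -0.1165, 0.0699]
orientation: [-3.127, -0.287, 0.001]
ft_force: [-2.9, 0.6, 5.9]
width: 0.014
grip_force: 25.0
```

```bash
python3 -c "
from h import *
s=robot.get_state();print(s['eef_pos'],s['width'],s['grip_force'],s['ft_force'])
p,_=viewer.snapshot('top');q,_=viewer.snapshot('scene')
a=cv2.resize(p[150:215,225:325],(800,520),interpolation=3);cv2.imwrite('pics/t2.png',a[:,:,::-1])
b=cv2.resize(q[210:280,270:370],(800,560),interpolation=3);cv2.imwrite('pics/s2.png',b[:,:,::-1])
for k in('top','scene'):
    for n in('bracket_hole','tongue_hole','carriage_grip'): print(k,n,[(np.round(r['point'],4).tolist(),round(r['score'],2)) for r in models.place_of(n,k)][:2])
"
```

```text
[ 0.5802376  -0.11646444  0.06987   ] 0.013986829559523666 24.99836415052414 [-2.94210365  0.61915514  5.88380976]
top bracket_hole [([0.5464, 0.0682, 0.0527], 0.78)]
top tongue_hole [([0.5547, 0.0695, 0.0447], 0.85)]
top carriage_grip []
scene bracket_hole [([0.5445, 0.0759, 0.0596], 0.78)]
scene tongue_hole [([0.5474, 0.0687, 0.0374], 0.72)]
scene carriage_grip [([0.5839, -0.118, 0.0829], 0.91)]
```

View pics/t2.png

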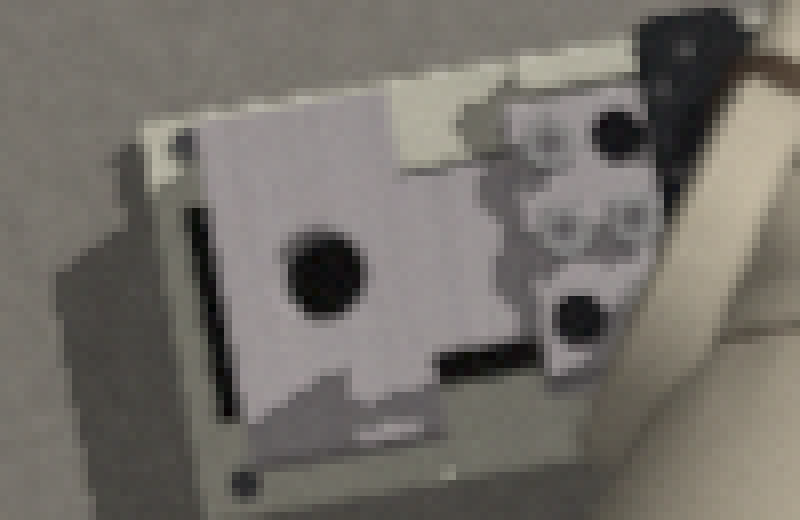

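View pics/s2.png

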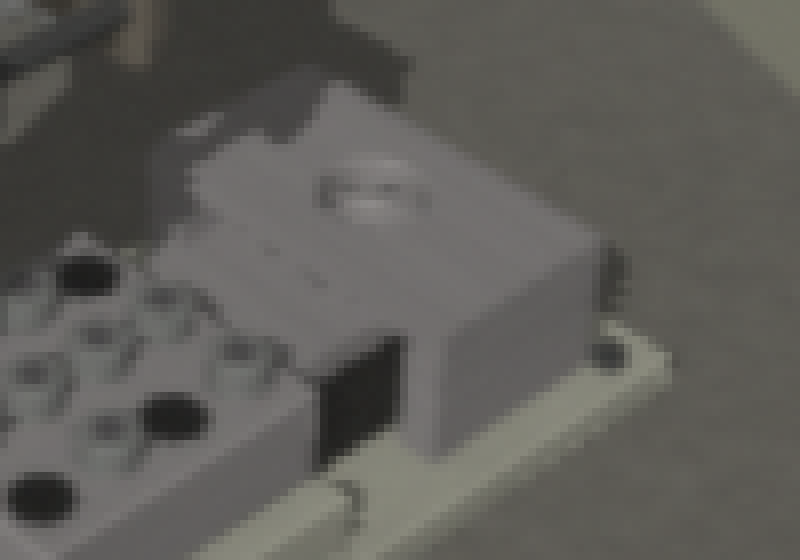

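The top crop shows the dark tongue hole almost concentric with the bracket hole at (325,272), with a thin crescent of tongue on the upper left, so it is about 2 mm short. In the scene crop the hole is near (370,190), with its wall lit. I'll push 2 mm more, release and rise.

>>> {"name": "drive_tool", "arguments": {"turn": [[0, 0, 0], [0, 0, 0], [0, 0, 0], [0, 0, 0], [0, 0, 0], [0, 0, 0], [0, 0, 0], [0, 0, 0]], "xyz": [[0, -2, 0], [0, -2, 0], [0, -2, 0], [0, -2, 0], [0, -2, 0], [0, -2, 0], [0, -2, -40], [0, -2, -90]], "grip": [1, 1, 0.3, 0.3, 0.3, 0.3, 0.3, 0.3]}}

```text
t: 5.7
eef_pos: [0.5792, -0.1161, 0.1592]
orientation: [-3.127, -0.285, 0.005]
ft_force: [0.9, 0.2, -0.3]
width: 0.0643
grip_force: 0.0
```

```bash
python3 -c "
from h import *
plan([.49,.03,.25],100.4)"
```

```text
xyz [ -61.6 -159.9  -90.3] turn [-0.1  0.2  0. ] q [-0.4   0.25  1.61  0.    1.29  0.99] t 5.7
```

>>> {"name": "drive_tool", "arguments": {"turn": [[0, 0, 0], [0, 0, 0], [0, 0, 0], [0, 0, 0], [0, 0, 0], [0, 0, 0], [0, 0, 0], [0, 0, 0]], "xyz": [[-5, -15, -45], [-22, -60, -80], [-37, -108, -90], [-53, -155, -90], [-65, -189, -90], [-65, -189, -90], [-65, -189, -90], [-65, -189, -90]], "grip": [0.3, 0.3, 0.3, 0.3, 0.3, 0.3, 0.3, 0.3]}}

```text
t: 6.7
eef_pos: [0.4827, 0.0567, 0.2495]
orientation: [3.129, 0.283, -0.0]
ft_force: [-0.4, 0.0, -0.6]
width: 0.0641
grip_force: 0.0
```

```bash
python3 -c "
from h import *
p,d,c,T=wrist()
for n in('bracket_hole','tongue_hole','pin_grip'): print(n,[(np.round(r['point'],4).tolist(),round(r['score'],2)) for r in models.place_of(n,'wrist')][:2])
uv=(np.linalg.inv(T)@[.548,.07,.054,1])[:3];u,v=c['fx']*uv[0]/uv[2]+c['cx'],c['fy']*uv[1]/uv[2]+c['cy'];print(u,v)
u,v=int(u),int(v);u0=max(u-60,0);v0=max(v-45,0);print(u0,v0)
cv2.imwrite('pics/w3.png',cv2.resize(p[v0:v0+90,u0:u0+120],None,fx=6,fy=6,interpolation=3)[:,:,::-1])
np.save('w3.npy',p)
for u,v in((u0,v0),(u0+60,v0+45)):print(xyz(u,v,.054,c,T))
np.savez('w3.npz',p=p,d=d,T=T)
"
```

```text
bracket_hole [([0.5485, 0.0698, 0.0535], 0.82)]
tongue_hole [([0.5486, 0.0682, 0.0401], 0.84)]
pin_grip [([0.455, 0.2936, 0.0811], 0.68)]
278.01192201445195 124.23393391970971
218 79
[0.58062122 0.13729008 0.054     ]
[0.54822967 0.07005422 0.054     ]
```

View pics/w3.png

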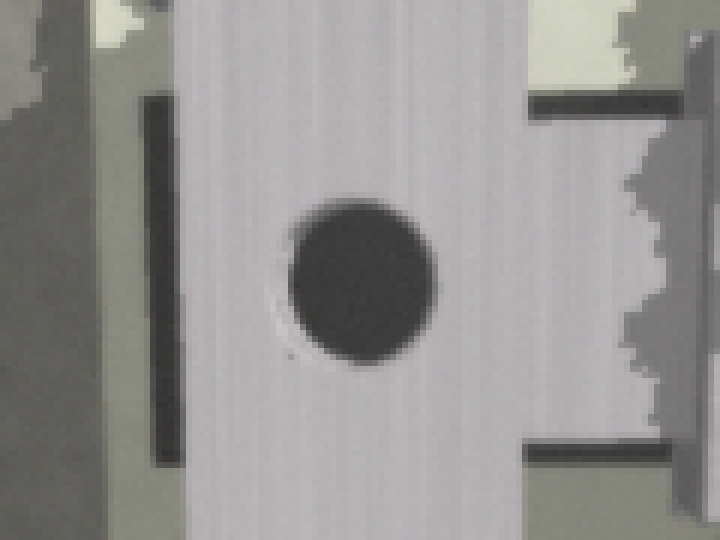

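The wrist crop shows the bracket hole at about (356,281), crop px, with the tongue hole concentric to within about 2 mm, so it is lined up. Next is the pin.

>>> {"name": "drive_tool", "arguments": {"turn": [[0, 0, 0], [0, 0, 0], [0, 0, 0], [0, 0, 0], [0, 0, 0], [0, 0, 0], [0, 0, 0], [0, 0, 0]], "xyz": [[2, -30, 5], [4, -80, 20], [8, -130, 40], [11, -180, 50], [14, -237, 50], [14, -237, 50], [14, -237, 50], [14, -237, 50]], "grip": [0.3, 0.3, 0.3, 0.3, 0.3, 0.3, 0.3, 0.3]}}

```text
t: 7.9
eef_pos: [0.4537, 0.292, 0.1996]
orientation: [3.129, 0.282, 0.0]
ft_force: [-0.0, -0.4, -0.4]
width: 0.0641
grip_force: 0.0
```

```bash
python3 -c "
from h import *
p,d,c,T=wrist()
cv2.imwrite('pics/w4.png',p[:,:,::-1])
print([(np.round(r['point'],4).tolist(),round(r['score'],2)) for r in models.place_of('pin_grip','wrist')][:2])
r=models.regions_of('pin_grip','wrist')
if r:
  m=r[0]['pixels']&(d>0); v,u=np.nonzero(m); z=d[m]
  P=(T@np.c_[(u-c['cx'])/c['fx']*z,(v-c['cy'])/c['fy']*z,z,np.ones_like(z)].T)[:3]
  k=P[2]>.097; print(k.sum(),P[2].max(),P[:,k].mean(1),(P[:2,k].min(1)+P[:2,k].max(1))/2,np.ptp(P[:2,k],axis=1))
plan([.454,.293,.064],100.4)"
```

```text
[([0.4554, 0.2931, 0.0832], 0.69)]
633 0.102270522762124 [0.45274457 0.29299331 0.1000842 ] [0.45246697 0.29287867] [0.02337179 0.02349807]
xyz [  0.5  -0.6 135.7] turn [ 0.  -0.  -0.1] q [ 0.35  0.08  1.71 -0.    1.35  1.74] t 8.05
```

View pics/w4.png

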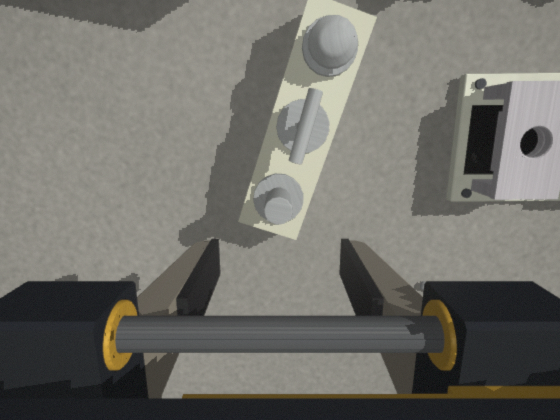

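The wrist view shows the straight knob at (278,208), centred between the open fingers. The T-bar at (305,125) is clear of the closing line.

>>> {"name": "drive_tool", "arguments": {"turn": [[0, 0, 0], [0, 0, 0], [0, 0, 0], [0, 0, 0], [0, 0, 0], [0, 0, 0], [0, 0, 0], [0, 0, 0]], "xyz": [[-0.5, -0.5, 30], [-0.5, -0.5, 70], [-0.5, -0.5, 105], [-0.5, -0.5, 125], [-0.5, -0.5, 135], [-0.5, -0.5, 135], [-0.5, -0.5, 135], [-0.5, -0.5, 135]], "grip": [0.3, 0.3, 0.3, 0.3, 0.3, 0.3, 1, 1], "squeeze": 30}}

```text
t: 9.05
eef_pos: [0.4534, 0.294, 0.0657]
orientation: [-3.128, -0.285, -0.003]
ft_force: [0.5, 0.5, 1.0]
width: 0.0466
grip_force: 0.0
```

>>> {"name": "drive_tool", "arguments": {"turn": [[0, 0, 0], [0, 0, 0], [0, 0, 0], [0, 0, 0], [0, 0, 0], [0, 0, 0], [0, 0, 0], [0, 0, 0]], "xyz": [[0, 0, 0], [0, 0, 0], [0, 0, 0], [0, 0, 0], [0, 0, -15], [0, 0, -40], [0, 0, -75], [0, 0, -100]], "grip": [1, 1, 1, 1, 1, 1, 1, 1]}}

```text
t: 10.05
eef_pos: [0.4531, 0.2939, 0.167]
orientation: [-3.128, -0.285, -0.003]
ft_force: [0.2, 0.3, -1.6]
width: 0.0234
grip_force: 30.0
```

```bash
python3 -c "
from h import *
s=robot.get_state();print(s['width'],s['grip_force'])
p,d,c,T=wrist()
cv2.imwrite('pics/w5.png',p[:,:,::-1])
r=models.place_of('pin_grip','wrist');print([(np.round(k['point'],4).tolist(),round(k['score'],2)) for k in r][:2], s['eef_pos'])
plan([.5475,.0695,.166],100.4)"
```

```text
0.02340493315105729 29.999745190143585
[([0.4565, 0.2934, 0.1827], 0.68)] [0.45308366 0.29393383 0.16704799]
xyz [ 50.4 238.2   2.7] turn [-0.1 -0.4  0. ] q [0.35 0.11 1.75 0.   1.28 1.74] t 10.15
```

View pics/w5.png

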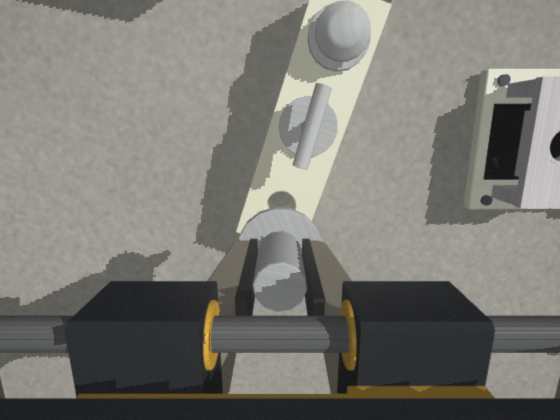

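The pin is held upright, knob at (280,275), and its rack hole is empty at (282,202). Carrying it over the bracket.

>>> {"name": "drive_tool", "arguments": {"turn": [[0, 0, 0], [0, 0, 0], [0, 0, 0], [0, 0, 0], [0, 0, 0], [0, 0, 0], [0, 0, 0], [0, 0, 0]], "xyz": [[6, 30, 0], [16, 75, 0], [26, 125, 0], [37, 175, 0], [46, 218, 0], [49.5, 238, 10], [49.5, 238, 30], [49.5, 238, 38]], "grip": [1, 1, 1, 1, 1, 1, 1, 1]}}

```text
t: 11.15
eef_pos: [0.5424, 0.0691, 0.124]
orientation: [-3.127, -0.285, 0.007]
ft_force: [0.6, 0.9, -1.4]
width: 0.0235
grip_force: 30.0
```

```bash
python3 -c "
from h import *
s=robot.get_state();print(s['width'],s['eef_pos'])
p,_=viewer.snapshot('scene')
for n in('pin_grip','bracket_hole'):print(n,[(np.round(k['point'],4).tolist(),round(k['score'],2)) for k in models.place_of(n,'scene')][:2])
cv2.imwrite('pics/s6.png',cv2.resize(p[170:290,250:400],None,fx=5,fy=5,interpolation=3)[:,:,::-1])
c=viewer.camera_info('scene')
def pr(P):
  k=(np.linalg.inv(c['T'])@[*P,1])[:3];return ((c['fx']*k[0]/k[2]+c['cx']-250)*5,(c['fy']*k[1]/k[2]+c['cy']-170)*5)
e=s['eef_pos'];print('hole',pr([.5475,.07,.054]),'tip',pr([e[0],e[1],e[2]-.054]))
plan([.5465,.0695,.0705],100.4)"
```

```text
0.023523744075416776 [0.54244063 0.06910388 0.1240293 ]
pin_grip [([0.5417, 0.0663, 0.145], 0.74)]
bracket_hole [([0.5459, 0.0753, 0.0529], 0.94)]
hole (np.float64(331.0273981753542), np.float64(319.27083555560444)) tip (np.float64(324.229611721035), np.float64(282.4926021158291))
xyz [ 3.   0.3 55.4] turn [-0.   0.1  0.1] q [-0.09  0.18  1.76  0.    1.21  1.29] t 11.3
```

View pics/s6.png

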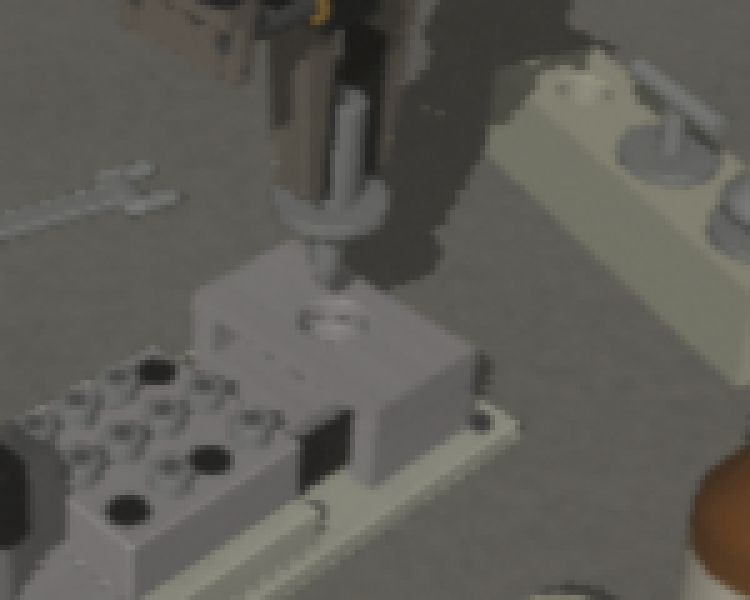

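The scene crop shows the pin hanging upright above the hole, tip near (330,285) and hole at (335,320). That matches the projections. Lowering.

>>> {"name": "drive_tool", "arguments": {"turn": [[0, 0, 0], [0, 0, 0], [0, 0, 0], [0, 0, 0], [0, 0, 0], [0, 0, 0], [0, 0, 0], [0, 0, 0]], "xyz": [[4, 0, 0], [4, 0, 8], [4, 0, 16], [4, 0, 24], [4, 0, 32], [4, 0, 38], [4, 0, 44], [4, 0, 44]], "grip": [1, 1, 1, 1, 1, 1, 1, 1]}}

```text
t: 12.3
eef_pos: [0.5479, 0.0693, 0.0821]
orientation: [-3.128, -0.285, 0.002]
ft_force: [0.3, -0.3, -1.3]
width: 0.0233
grip_force: 30.0
```

```bash
python3 -c "
from h import *
s=robot.get_state();print(s['width'],s['ft_force'],s['wrist_torque'])
for k in ('scene','wrist'):
  viewer.snapshot(k);print([(np.round(k['point'],4).tolist(),round(k['score'],2)) for k in models.place_of('pin_grip',k)][:1])
plan([.5465,.0695,.0705],100.4)"
```

```text
0.023318405973147494 [ 0.27125303 -0.26203713 -1.34022751] [-0.02342816  0.08910458 -0.01663343]
[([0.5496, 0.0637, 0.1022], 0.85)]
[([0.5521, 0.0692, 0.0998], 0.77)]
xyz [-2.  -0.6 12.5] turn [ 0. -0.  0.] q [-0.09  0.24  1.78 -0.    1.12  1.3 ] t 12.5
```

>>> {"name": "drive_tool", "arguments": {"turn": [[0, 0, 0], [0, 0, 0], [0, 0, 0], [0, 0, 0], [0, 0, 0], [0, 0, 0], [0, 0, 0], [0, 0, 0]], "xyz": [[-1, 0, 4], [-1, 0, 8], [-1, 0, 10], [-1, 0, 11], [-1, 0, 12], [-1, 0, 12], [-1, 0, 12], [-1, 0, 12]], "grip": [1, 1, 1, 1, 1, 1, 1, 1]}}

```text
t: 13.5
eef_pos: [0.5473, 0.0691, 0.0707]
orientation: [3.129, 0.285, 0.0]
ft_force: [0.7, -0.1, -2.7]
width: 0.0234
grip_force: 30.0
```

>>> {"name": "drive_tool", "arguments": {"turn": [[0, 0, 0], [0, 0, 0], [0, 0, 0], [0, 0, 0], [0, 0, 0], [0, 0, 0], [0, 0, 0], [0, 0, 0]], "xyz": [[0, 0, 1], [0, 0, 1], [0, 0, 1], [0, 0, 1], [0, 0, 1], [0, 0, 1], [0, 0, 1], [0, 0, 1]], "grip": [1, 1, 1, 0.3, 0.3, 0.3, 0.3, 0.3]}}

```text
t: 14.5
eef_pos: [0.5473, 0.0691, 0.0696]
orientation: [3.129, 0.285, 0.0]
ft_force: [-0.1, 0.1, 0.6]
width: 0.0645
grip_force: 0.0
```

>>> {"name": "drive_tool", "arguments": {"turn": [[0, 0, 0], [0, 0, 0], [0, 0, 0], [0, 0, 0], [0, 0, 0], [0, 0, 0], [0, 0, 0], [0, 0, 0]], "xyz": [[0, 0, -10], [0, 0, -40], [0, 0, -75], [0, 0, -110], [0, 0, -130], [0, 0, -130], [0, 0, -130], [0, 0, -130]], "grip": [0.3, 0.3, 0.3, 0.3, 0.3, 0.3, 0.3, 0.3]}}

```text
t: 15.5
eef_pos: [0.5464, 0.0691, 0.1982]
orientation: [-3.128, -0.285, 0.004]
ft_force: [-1.3, 1.1, 0.2]
width: 0.0646
grip_force: 0.0
```

```bash
python3 -c "
from h import *
s=robot.get_state();print(s['ft_force'],s['eef_pos'])
p,d,c,T=wrist()
r=models.regions_of('pin_grip','wrist')
print([(np.round(k['point'],4).tolist(),round(k['score'],2)) for k in models.place_of('pin_grip','wrist')][:1])
if r:
  m=r[0]['pixels']&(d>0); v,u=np.nonzero(m); z=d[m]
  P=(T@np.c_[(u-c['cx'])/c['fx']*z,(v-c['cy'])/c['fy']*z,z,np.ones_like(z)].T)[:3]
  print('zmax (105 expected)',np.percentile(P[2],99.)); k=P[2]>np.percentile(P[2],99)-.004; print((P[:2,k].min(1)+P[:2,k].max(1))/2,np.ptp(P[:2,k],axis=1))
q,_=viewer.snapshot('scene')
print([(np.round(k['point'],4).tolist(),round(k['score'],2)) for k in models.place_of('pin_grip','scene')][:1])
cv2.imwrite('pics/f7.png',np.hstack([cv2.resize(q[190:290,260:360],(400,400),interpolation=3),cv2.resize(p[80:330,155:405],(400,400))])[:,:,::-1])"
```

```text
[-1.28601608  1.14520239  0.24086968] [0.54640493 0.06913263 0.19818684]
[([0.5487, 0.0697, 0.0874], 0.66)]
zmax (105 expected) 0.10530296612422
[0.54685707 0.06881853] [0.02326603 0.02305485]
[]
```

View pics/f7.png

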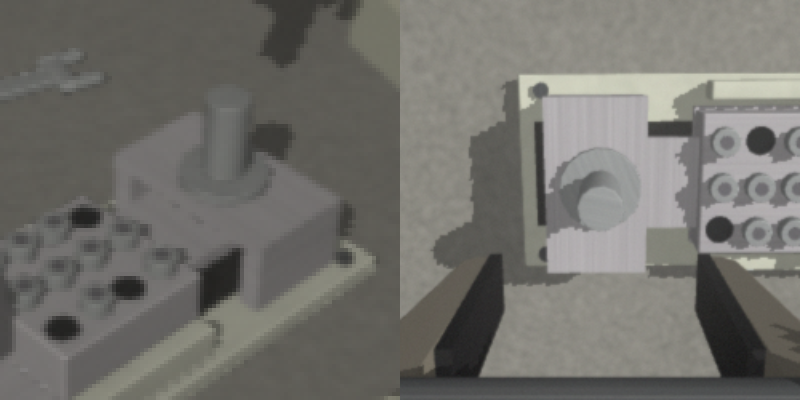

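The pin stands upright with its flange flat on the bracket (left (225,170), right (600,190)). The knob top is at 105 mm, as expected, and the gripper is clear.

```bash
python3 -c "
from cell import robot
print(robot.job_done())"
```

```text
the job is handed in; nothing more can be done
None
```

I handed the job in at about 16 s: the carriage is lined up to about 2 mm, the straight-knob pin is through both holes with its flange flat on the bracket, and the gripper is clear; the hand-in call gave no verdict.

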